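Make up two clock-repair kits

ROBOT

A 7-joint arm with a two-finger parallel gripper is mounted at the origin on the work surface. World frame = base frame: x ahead of the robot, y to its left, z up, the work surface at z = 0. Lengths are in m, angles in rad, forces in N, time in s.
With the tool pointing down it reaches from about 0.35 to 0.9 m from the base axis. Payload 7.2 kg.
Tool frame: the origin (TCP) lies midway between the tips of the shut fingers; the grasp point (between the pads) lies manip.tcp_to_grasp behind it (manip.tcp_to_grasp is the distance from the TCP to the grasp point, in m); z points along the fingers, y is the line along which they close (so a half turn about z gives the same grasp; the last joint's range is limited). The gripper opens to 85 mm and grips with 20 to 120 N. Pads are 22 mm wide; open, the fingers measure 114 mm over their backs; the gripper's body (76 mm by 85 mm) begins 54 mm behind the grasp point. The pads swing forward as they close: fully open they stand 13 mm farther back than shut.
Start: joints at [1.199, 0.411, -0.013, 1.596, 0.006, 1.134, -0.082], TCP at [0.187, -0.596, 0.231] pointing down, gripper open.
Joint ranges: [-2.95, 2.95], [-0.29, 1.99], [-1.47, 1.44], [0.14, 2.54], [-1.03, 4.17], [0.13, 1.85], [-2.86, 2.86]. Speed limits (rad/s): [2.39, 2.39, 3.01, 3.01, 3.14, 3.14, 3.14].

INTERFACE

Orientations are given as a 3x3 rotation matrix whose columns are the frame's x, y, z axes.
In Python, from workcell import manip gives the robot as it stands. Calls block until the motion is done:
- manip.move_pose(position, orientation): joint-space move of the TCP to a pose.
- manip.move_linear(position, vel=0.15, rot=None, force_limit=None): straight line of the TCP; rot=None keeps the orientation; vel is the mean speed in m/s. With force_limit (N) it stops when the force on the tool has changed by that much, and returns True; else False.
- manip.set_joints(angles): joint-space move.
- manip.set_gripper(opening, effort=None): finger opening in m; effort is the grip in N (None keeps the last); returns when the fingers have stopped.
- manip.dwell(seconds).
- manip.solve_ik(position, orientation): joint angles nearest the present ones, or None.
- manip.observe(): the state.
- manip.get_image(name): name is "scene" or "top"; returns a dict with "color" (400x640x3 uint8, blue, green, red), "camera_matrix" (3x3 intrinsics, pixels), "eye" and "attitude" of the camera in the world. Camera axes: x right, y down, z forward; pixel columns grow to the right and rows downward; lengths in m; the calibration is good to about 2 mm. A picture is of the moment at which its call begins. There is no depth.
A pose or a line that the arm cannot do raises manip.Unreachable and nothing moves.
- manip.close_job(): hands the job in; it is judged then, once.
The state is a dict: "time": time; "joints": joint angles; "qd": joint speeds; "joint_efforts": joint torques, N m; "tool_pos": TCP position; "tcp_rot": TCP orientation; "contact_force": force on the tool from outside, world axes, zero at the start; "moment": the same for the moment, N m; "gripper_width": finger opening in m; "grasp_force": force on a finger pad.
Only numpy, scipy, OpenCV 4.12 (cv2) and the standard library are available. Lean on these libraries where they do the work, as an engineer would, in place of code of your own. Each camera call takes 0.05 s, during which the arm holds its last target. There are 200 camera calls.

TASK

Make up the two clock kits: the wooden tray with the upright backrest gets the large gear wheel, flat in its shallow well, and the dial, moved from its rack to stand on the tray and lean back against the backrest at about 15 degrees, face away from the backrest. The two-well case gets the small gear wheel in one well and the spring barrel in the other, both flat on the floor with the shaft up. Leave the bell where it is, and leave everything released and at rest.

Things in the scene. Friction and masses are not known exactly. Their poses are not given: they have to be found in the camera images.
- wheel_large_mid (a point): Large brass gear wheel, lying flat with its thin steel shaft standing up from the middle: toothed, spoked rim 64 mm across and 8 mm thick, hub 18 mm across and 12 mm high, shaft 10 mm in diameter with its top 52 mm above the wheel's underside. The point is on the shaft's axis, half-way up, 26 mm above the underside; z along the shaft, up. Grip it by the shaft. About 90 g.
- wheel_small_mid (a point): Small brass gear wheel, the same in form but only 40 mm across: rim 8 mm thick, hub 18 mm across and 12 mm high, shaft 10 mm in diameter with its top 52 mm above the underside. The point is on the shaft's axis, 26 mm above the underside; z along the shaft, up. About 60 g.
- barrel_mid (a point): Mainspring barrel: a closed plain brass drum 46 mm across and 24 mm high (a steel collar 16 mm across stands 3 mm above its lid), with a steel shaft 10 mm in diameter standing up from its middle, top 64 mm above the underside. The point is on the axis, 32 mm above the underside; z along the shaft, up. About 120 g.
- bell_mid (a point): Polished steel bell, a dome 52 mm across and 38 mm high with a small knob on top; belongs to neither kit and must not be shifted. The point is on its axis, 19 mm above its underside.
- dial_mid (a point): Clock dial: an upright flat brass-coloured plate 90 mm wide (y), 100 mm tall (z) and 8 mm thick (x), with a round white clock face on its +x side; plain back. The point is the plate's centre; x out of the face, z up. At the start it stands upright in the rack's slot, its underside 12 mm above the bench, face towards the rack's +x. Grip it by the top edge, across its thickness. 160 g.
- rack: Fixed dark wooden rack that holds the dial upright: base 70 mm (x) by 120 mm (y), 12 mm thick, with two rails 120 mm long along y that form a slot 10 mm wide, open at the top; the rails' top is 36 mm above the bench, so the upper 76 mm of the dial are free. Origin at the middle of the underside, on the bench; z up, slot along y.
- tray: Fixed brown wooden tray, 140 (x) by 130 mm, floor top at z 6 mm. Origin mid-underside. Backrest at its -x end: front face x = -58 mm, 110 mm wide, top edge z 56 mm. A strip at x -24 to -20 mm, top z 13 mm, parts a channel for the dial's foot (its rear edge 13 mm off the backrest gives 15 degrees; face to +x, centred on y = 0) from the wheel well: x -20 to 65, y -60 to 60 mm, rim z 16 mm.
- case: Fixed brown wooden shallow case, 90 mm (x) by 150 mm (y), rims 14 mm above the bench, floor top 5 mm above the bench, parted by one wall along x into two equal wells, each 80 mm (x) by 67 mm (y), open at the top. Origin at the middle of the underside; z up; well centres at x = 0, y = +36 and -36 mm.
Not all that is in view belongs to the job. Leave any green look-alike of the part that bears wheel_large_mid alone.

How it is judged:
By the outcome, as a careful person would: the job done as asked, in the order asked, and still so for the second after the job is handed in, with the robot touching nothing.
It also fails if it takes over 106 s, if anything falls off the work surface, if the arm or the gripper's body presses on something with over 40 N, if the wrist force passes 120 N, or if a joint passes its speed limit or range.

## Working session

There is one attempt and no reset: what is moved stays moved. The work goes in short steps, each a Python script; the robot and the scene stay as the last script left them, time stands still between calls to the robot, and variables do not carry over. Pictures are saved under pics/ and viewed, at most 14 in all, crops included, and the job is handed in when it is done.

```bash
mkdir -p pics; ls
python3 - <<'E'
from workcell import manip
import cv2,numpy as np
for n in("scene","top"):
    d=manip.get_image(n);cv2.imwrite(f"pics/{n}0.png",d["color"]);np.savez(f"pics/{n}0.npz",**d)
    print(n,np.round(d["camera_matrix"],1).tolist(),np.round(d["eye"],4),np.round(d["attitude"],4).tolist())
s=manip.observe();print(s["time"],manip.tcp_to_grasp,s["tool_pos"],np.round(s["tcp_rot"],3).tolist(),s["gripper_width"])
E
```

```text
pics
scene [[484.3, 0.0, 313.0], [0.0, 484.3, 202.5], [0.0, 0.0, 1.0]] [ 1.277  -0.245   0.7172] [[0.3228, 0.5954, -0.7357], [0.9465, -0.1999, 0.2535], [0.0038, -0.7782, -0.628]]
top [[371.5, 0.0, 315.7], [0.0, 371.5, 204.6], [0.0, 0.0, 1.0]] [3.747e-01 4.000e-04 1.103e+00] [[-0.0078, -0.9891, 0.1468], [-0.9999, 0.0098, 0.0125], [-0.0138, -0.1467, -0.9891]]
0.1 0.0187 [ 0.18677037 -0.59597248  0.23052143] [[0.954, 0.299, -0.001], [0.299, -0.954, 0.001], [-0.0, -0.001, -1.0]] 0.08532995069729908
```

View pics/scene0.png

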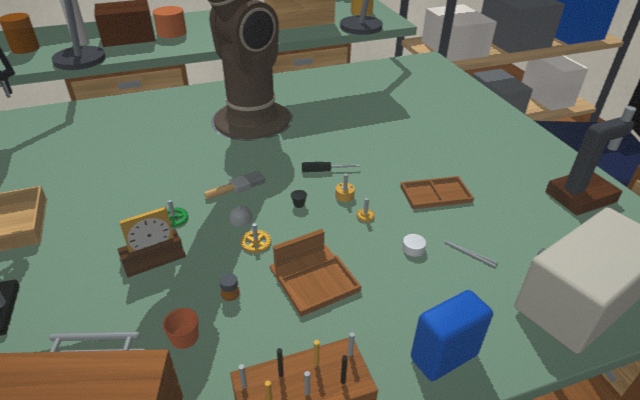

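View pics/top0.png

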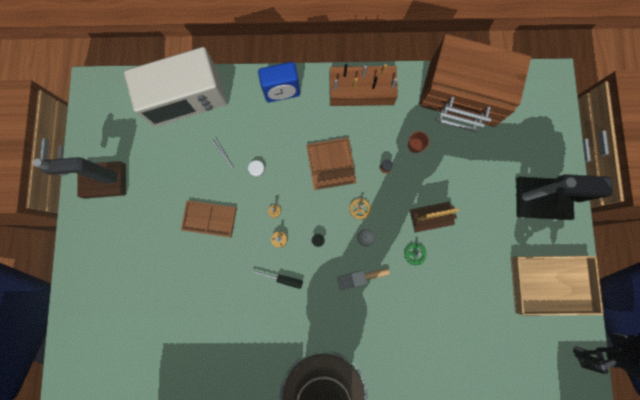

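Both views show all the parts. In the top view, the large wheel is at (359,208), the small wheel at (275,210), the barrel at (280,239), the bell at (366,238), the green decoy at (415,252), the tray at (332,162), the case at (209,218) and the rack and dial at (434,217). I'll enlarge crops to pick out features.

Run:
```python
import cv2
a=cv2.imread("pics/top0.png")[130:270,175:470];cv2.imwrite("pics/t1.png",cv2.resize(a,None,fx=2.7,fy=2.7,interpolation=cv2.INTER_CUBIC))
a=cv2.imread("pics/scene0.png")[160:320,110:480];cv2.imwrite("pics/s1.png",cv2.resize(a,None,fx=2.16,fy=2.16,interpolation=cv2.INTER_CUBIC))
```

```text
(no output)
```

View pics/t1.png

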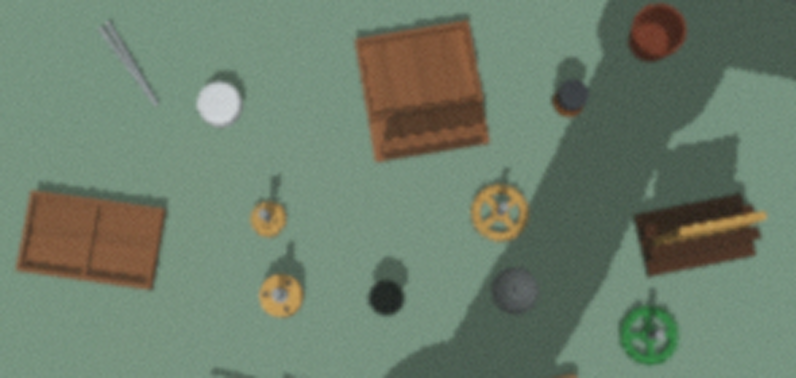

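View pics/s1.png

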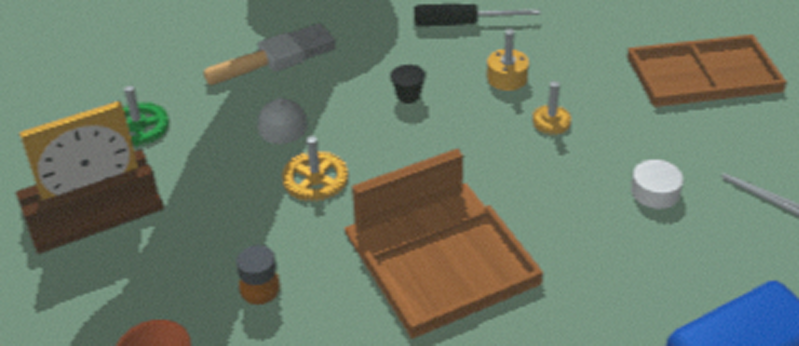

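Enlarged, the tray's backrest faces the robot, so tray +x points away from it. The dial's face and rack +x also point away from the robot. All shafts stand free. Next I'll measure with masks and cast rays.

```bash
cat > h.py <<'E'
import numpy as np,cv2
def cast(d,px,z):
    px=np.atleast_2d(px).astype(float);K=d["camera_matrix"];R=d["attitude"];e=d["eye"]
    r=np.c_[(px-K[:2,2])/[K[0,0],K[1,1]],np.ones(len(px))]@R.T
    return e+r*((z-e[2])/r[:,2])[:,None]
def proj(d,P):
    p=(np.atleast_2d(P)-d["eye"])@d["attitude"];return p[:,:2]/p[:,2:]*[d["camera_matrix"][0,0],d["camera_matrix"][1,1]]+d["camera_matrix"][:2,2]
def tri(d1,p1,d2,p2):
    a=[cast(d,p,0.)[0] for d,p in((d1,p1),(d2,p2))];A=[];b=[]
    for d,q in zip((d1,d2),a):
        v=(q-d["eye"])/np.linalg.norm(q-d["eye"]);M=np.eye(3)-np.outer(v,v);A.append(M);b.append(M@d["eye"])
    return np.linalg.lstsq(np.vstack(A),np.hstack(b),rcond=None)[0]
def blobs(img,lo,hi,roi,amin=40):
    h=cv2.cvtColor(img,cv2.COLOR_BGR2HSV);m=cv2.inRange(h,lo,hi);k=np.zeros_like(m);x0,y0,x1,y1=roi;k[y0:y1,x0:x1]=m[y0:y1,x0:x1]
    cs,_=cv2.findContours(k,cv2.RETR_EXTERNAL,cv2.CHAIN_APPROX_NONE)
    return [c[:,0] for c in cs if cv2.contourArea(c)>amin]
E
python3 - <<'E'
from h import *
L={n:dict(np.load(f"pics/{n}0.npz")) for n in("scene","top")}
np.set_printoptions(precision=4,suppress=True)
for n,roi in(("top",(175,130,470,265)),("scene",(110,160,480,320))):
    d=L[n];hsv=cv2.cvtColor(d["color"],cv2.COLOR_BGR2HSV)
    if n=="top": print("hsv",[hsv[y,x].tolist() for x,y in((359,199),(275,217),(325,155),(200,215),(440,217),(434,225))])
    for nm,lo,hi in(("brass",(15,120,120),(30,255,255)),("brown",(0,60,25),(14,255,200))):
        for c in blobs(d["color"],lo,hi,roi):
            for z in((.008,.024) if nm=="brass" else (.014,)):
                P=cast(d,c,z)[:,:2].astype(np.float32);r=cv2.minAreaRect(P*1000);cc,rad=cv2.minEnclosingCircle(P*1000)
                print(n,nm,"px",c.mean(0),"z",z,"rect",np.round(r[0]),np.round(r[1]),round(r[2],1),"circ",np.round(cc,1),round(rad,1))
E
```

```text
hsv [[20, 128, 153], [24, 87, 140], [12, 139, 130], [12, 130, 124], [14, 117, 72], [10, 117, 76]]
top brass px [280.0233 240.9535] z 0.008 rect [430. 120.] [29. 42.] 28.2 circ [436.  123.2] 21.2
top brass px [280.0233 240.9535] z 0.024 rect [429. 118.] [28. 41.] 28.2 circ [435.1 121.4] 20.9
top brass px [441.2857 212.9206] z 0.008 rect [ 509. -359.] [13. 92.] 10.8 circ [ 507.1 -358.9] 45.8
top brass px [441.2857 212.9206] z 0.024 rect [ 507. -353.] [13. 90.] 10.8 circ [ 505.2 -353.7] 45.2
top brass px [274.25 210.8 ] z 0.008 rect [519. 139.] [30. 30.] 0.4 circ [519.8 138. ] 16.7
top brass px [274.25 210.8 ] z 0.024 rect [517. 137.] [30. 29.] 0.4 circ [517.7 136. ] 16.4
top brass px [359.6542 207.729 ] z 0.008 rect [ 526. -116.] [57. 55.] 62.6 circ [ 525.3 -117.3] 30.0
top brass px [359.6542 207.729 ] z 0.024 rect [ 523. -115.] [56. 54.] 62.6 circ [ 523.1 -115.5] 29.5
top brown px [434.8298 222.383 ] z 0.014 rect [ 480. -335.] [ 28. 123.] 10.1 circ [ 480.1 -335.1] 62.2
top brown px [430.1081 209.723 ] z 0.014 rect [ 519. -325.] [ 29. 122.] 17.4 circ [ 511.6 -327.6] 61.3
top brown px [
[... 801 characters left out ...]
s px [142.0109 215.0435] z 0.024 rect [ 387. -335.] [11. 99.] 10.6 circ [ 388.5 -334.9] 49.6
scene brass px [344.1304 191.3913] z 0.008 rect [431. 126.] [41. 71.] 67.5 circ [432.8 129.4] 36.0
scene brass px [344.1304 191.3913] z 0.024 rect [450. 117.] [40. 70.] 67.5 circ [451.8 121. ] 35.2
scene brown px [181.3889 314.9028] z 0.014 rect [ 679. -287.] [59. 25.] 71.3 circ [ 690.6 -291.2] 29.3
scene brown px [151.0034 254.1478] z 0.014 rect [ 501. -325.] [ 89. 121.] 10.6 circ [ 497.8 -325.6] 71.8
scene brown px [311.6    271.9915] z 0.014 rect [648. -30.] [188. 144.] 9.0 circ [647.7 -30.8] 116.9
scene brown px [436.0755 192.7594] z 0.014 rect [507. 330.] [153. 103.] 81.2 circ [506.8 331.2] 89.3
```

```bash
cat >> h.py <<'E'
def pose(x,y,yawdeg):
    c,s=np.cos(np.radians(yawdeg)),np.sin(np.radians(yawdeg));T=np.eye(4);T[:2,:2]=[[c,-s],[s,c]];T[:2,3]=x,y;return T
def box(T,x0,x1,y0,y1,z):
    P=np.array([[x0,y0,z,1],[x1,y0,z,1],[x1,y1,z,1],[x0,y1,z,1]]);return (P@T.T)[:,:3]
E
cat > ov.py <<'E'
from h import *
L={n:dict(np.load(f"pics/{n}0.npz")) for n in("scene","top")}
np.set_printoptions(precision=4,suppress=True)
t=lambda p:np.array(p)/2.7+[175,130]-.3
s=lambda p:np.array(p)/2.16+[110,160]-.3
for n,a,b in(("L",(503,200),(313,140)),("S",(267,213),(553,84)),("B",(280,292),(509,33))): print(n,tri(L["top"],t(a),L["scene"],s(b)))
d=L["top"]
c=max(blobs(d["color"],(15,100,100),(30,255,255),(405,195,470,235)),key=len);r=cv2.minAreaRect((cast(d,c,.112)[:,:2]*1000).astype(np.float32));print("dial top at z112",r)
d=L["scene"]
c=max(blobs(d["color"],(15,100,100),(30,255,255),(110,190,175,270),20),key=len);print("dial brass px scene",c[c[:,0].argmin()],c[c[:,0].argmax()],c[c[:,1].argmin()])
tr=pose(.6645,-.033,8.9);ca=pose(.501,.331,-8.5);rk=pose(.497,-.326,10.6)
for n,sc,(x0,y0,x1,y1) in(("top",2.7,(175,130,470,270)),("scene",2.16,(110,160,480,320))):
    d=L[n];im=cv2.resize(d["color"][y0:y1,x0:x1],None,fx=sc,fy=sc,interpolation=cv2.INTER_CUBIC)
    def dr(P,col): 
        p=(proj(d,P)-[x0,y0]+.3)*sc;cv2.polylines(im,[np.round(p).astype(int)],True,col,1)
    for T,bs in((tr,[(-.07,.07,-.065,.065,0),(-.02,.065,-.06,.06,.016),(-.058,-.058,-.055,.055,.056)]),(ca,[(-.045,.045,-.075,.075,0),(-.045,.045,-.075,.075,.014)]),(rk,[(-.035,.035,-.06,.06,0),(-.005,.005,-.06,.06,.036),(-.004,.004,-.045,.045,.112)])):
        for b,col in zip(bs,((255,255,0),(255,0,255),(0,0,255))): dr(box(T,*b),col)
    cv2.imwrite(f"pics/ov_{n}.png",im)
E
python3 ov.py
```

```text
L [ 0.5315 -0.1153  0.0551]
S [0.5213 0.1363 0.0517]
B [0.437  0.1209 0.0621]
dial top at z112 ((494.39056396484375, -316.50927734375), (13.14720344543457, 100.62115478515625), 11.743550300598145)
dial brass px scene [119 221] [170 223] [163 207]
```

View pics/ov_top.png

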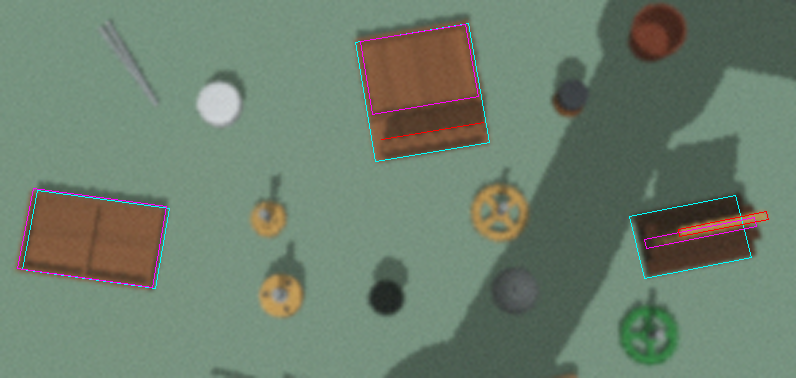

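View pics/ov_scene.png

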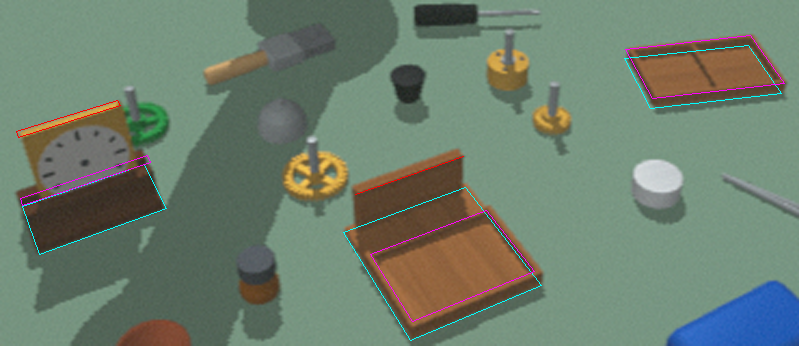

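The overlays agree with the pictures to about 2–4 mm, with the scene view biased slightly towards -x. Shaft-top heights come out at 55, 52 and 62 mm against 52, 52 and 64 mm expected, which is good enough. The dial is near (0.4975,-0.3215). I'll start with the large wheel.

```bash
cat > r.py <<'E'
from h import *
from workcell import manip
np.set_printoptions(precision=4,suppress=True)
G=manip.tcp_to_grasp
TR=pose(.6625,-.033,8.9);CA=pose(.501,.331,-8.5)
def down(deg):      # tool pointing down, closing line at deg from world x
    a=np.radians(deg);y=np.array([np.cos(a),np.sin(a),0]);z=np.array([0,0,-1.]);return np.c_[np.cross(y,z),y,z]
def best(p,degs):   # of equivalent closing lines the one with least joint travel
    q0=np.array(manip.observe()["joints"]);o=[]
    for g in degs:
        q=manip.solve_ik(p,down(g))
        if q is not None:o.append((np.abs(np.array(q)-q0).max(),g))
    return down(min(o)[1])
def st(m=""):
    s=manip.observe();print(m,"t %.1f"%s["time"],s["tool_pos"],"w %.4f"%s["gripper_width"],"gf %.1f"%s["grasp_force"],"F",s["contact_force"]);return s
def snap(n):
    d={k:manip.get_image(k) for k in("scene","top")}
    for k in d: np.savez(f"pics/{k}_{n}.npz",**d[k])
    return d
def pick(xy,h,deg,up=.16):   # h: height of grasp point above bench
    hi=np.r_[xy,up];R=best(hi,(deg,deg+180,deg-180));manip.set_gripper(.05);manip.move_pose(hi,R)
    manip.move_linear(np.r_[xy,h-G],vel=.15);manip.set_gripper(0,30);s=st("gripped")
    manip.move_linear(np.r_[xy,up],vel=.2);return s
def place(xy,h,deg,up=.16):
    hi=np.r_[xy,up];R=best(hi,(deg,deg+180,deg-180));manip.move_pose(hi,R);st("above")
    manip.move_linear(np.r_[xy,h-G+.012],vel=.2)
    hit=manip.move_linear(np.r_[xy,h-G-.006],vel=.03,force_limit=4);st(f"down {hit}")
    manip.set_gripper(.05);manip.move_linear(np.r_[xy,up],vel=.25);st("released")
E
python3 - <<'E'
from r import *
s=pick([.527,-.1165],.038,90)
p=(TR@[.024,0,0,1])[:2];place(p,.006+.038,98.9)
d=snap("a")
a=d["top"]["color"][130:230,290:410];b=d["scene"]["color"][220:320,235:375]
cv2.imwrite("pics/a.png",np.hstack([cv2.resize(a,(480,400),interpolation=2)[:,:],cv2.resize(b,(560,400),interpolation=2)])[:,::1][:, :800] if 0 else np.hstack([cv2.resize(a,(360,300),interpolation=2),cv2.resize(b,(420,300),interpolation=2)]))
E
```

```text
gripped t 4.2 [ 0.5274 -0.1166  0.0199] w 0.0089 gf 29.3 F [-1.704  -0.2796  7.4071]
above t 5.8 [ 0.6854 -0.0291  0.1581] w 0.0089 gf 29.2 F [-0.6436  0.7627 -0.5178]
down True t 7.0 [ 0.6867 -0.0294  0.0256] w 0.0093 gf 30.0 F [-1.298   0.9606  4.847 ]
released t 8.2 [ 0.6859 -0.0295  0.1598] w 0.0501 gf 0.0 F [-0.6152  0.2697 -0.5299]
```

View pics/a.png

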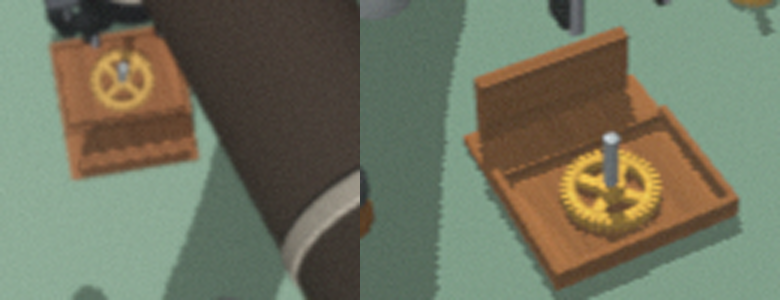

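The large wheel lies flat in the well, with its hub near (122,78) in the left crop and clear of all rims. Next is the dial. I'll grip its top edge, tilt it 15°, touch the floor, press lightly back until it meets the backrest, and release.

```bash
cat > dial.py <<'E'
from r import *
from scipy.spatial.transform import Rotation as Ro
yaw=10.9;c=np.array([.4975,-.3215])
hi=np.r_[c,.22]
o=[]
ct=TR[:3,:3]
rel=ct@Ro.from_euler("y",-15,degrees=True).as_matrix()@pose(0,0,yaw)[:3,:3].T   # world rotation pick -> place
def tcp_for(foot_x,foot_z,zt): # TCP such that dial's rear foot edge is at tray x, world z
    f=(TR@[foot_x,0,foot_z,1])[:3]; return f-ct@Ro.from_euler("y",-15,degrees=True).as_matrix()@np.array([-.004,0,.012-zt])
q0=np.array(manip.observe()["joints"])
for g in(yaw,yaw+180):
    R=down(g);q1=manip.solve_ik(hi,R);q2=manip.solve_ik(tcp_for(-.037,.08,.081),rel@R)
    print(g,None if q1 is None else np.array(q1),None if q2 is None else np.array(q2))
    if q1 is not None and q2 is not None:o.append((np.abs(np.array(q2)-q1).max()+np.abs(np.array(q1)-q0).max(),g))
print(o);R=down(min(o)[1])
manip.set_gripper(.05);manip.move_pose(hi,R);manip.move_linear(np.r_[c,.100-G],vel=.15)
manip.set_gripper(0,40);s=st("grip");zt=s["tool_pos"][2]
manip.move_linear(np.r_[c,.22],vel=.15);st("lift")
p=tcp_for(-.038,.07,zt);manip.move_pose(p,rel@R);st("above tray");print("target",p,"zt",zt)
np.savez("dial.npz",zt=zt,R=rel@R)
d=snap("b")
a=d["top"]["color"][110:230,270:420];b=d["scene"]["color"][170:320,200:400]
cv2.imwrite("pics/b.png",np.hstack([cv2.resize(a,(375,300),interpolation=2),cv2.resize(b,(400,300),interpolation=2)]))
E
python3 dial.py
```

```text
10.9 [ 0.8322  0.4059 -0.4547  1.669   0.1947  1.1117  0.5131] [ 0.3747  0.3912 -0.4536  1.9174  0.2333  0.6194 -0.0447]
190.9 [-0.3136  0.6621  1.2583  1.7429 -0.6659  1.2437 -1.8356] [ 0.8313  0.6135 -1.1191  1.891   0.7786  0.815   2.6561]
[(np.float64(1.3875226992576795), 10.9), (np.float64(7.670250851566846), 190.9)]
grip t 11.4 [ 0.4979 -0.3218  0.082 ] w 0.0072 gf 39.9 F [-1.1683 -0.0092  5.454 ]
lift t 12.4 [ 0.4969 -0.3212  0.2188] w 0.0071 gf 39.0 F [-0.8584 -0.5522 -0.8706]
above tray t 13.6 [ 0.611  -0.0428  0.1387] w 0.0075 gf 39.0 F [ 0.1322  0.2279 -1.7148]
target [ 0.6109 -0.0411  0.1387] zt 0.08202980594366922
```

View pics/b.png

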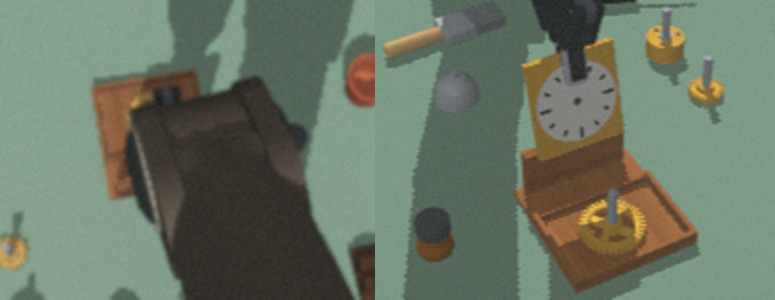

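The dial is held upright with its face to +x. Its bottom corners are near (538,160) and (621,141) in the picture, just above the channel. I'll check its y-centring from those corners, then lower and lean it.

```bash
cat > dial2.py <<'E'
from r import *
from scipy.spatial.transform import Rotation as Ro
d=dict(np.load("pics/scene_b.npz"));P=cast(d,[(281.3,249.8),(322.8,240.3)],.072)
loc=np.linalg.inv(TR)@np.c_[P,[1,1]].T;print("foot corners in tray",loc[:2].T)
dy=-np.clip(loc[1].mean(),-.006,.006)
ex=TR[:3,0];ey=TR[:3,1]
p=np.array(manip.observe()["tool_pos"])+ey*dy
Z=p[2]-.07
manip.move_linear(np.r_[p[:2],Z+.016],vel=.1)
hit=manip.move_linear(np.r_[p[:2],Z-.004],vel=.02,force_limit=3);s=st(f"floor {hit} foot z {manip.observe()['tool_pos'][2]-Z:.4f}")
p=np.array(s["tool_pos"]);p[2]+=.001;manip.move_linear(p,vel=.02)
q=p-ex*.014;hit=manip.move_linear(q,vel=.02,force_limit=3);s=st(f"back {hit}");print("moved back",(p-s["tool_pos"])@ex)
q=np.array(s["tool_pos"]);h2=manip.move_linear(q-[0,0,.004],vel=.01,force_limit=3);s=st(f"floor {h2}")
snap("c")
d=dict(np.load("pics/scene_c.npz"));cv2.imwrite("pics/c.png",cv2.resize(d["color"][170:320,220:400],(720,600),interpolation=2))
E
python3 dial2.py
```

```text
foot corners in tray [[-0.0337 -0.0499]
 [-0.0203  0.0322]]
floor True foot z 0.0056 t 15.0 [ 0.6102 -0.0372  0.0745] w 0.0071 gf 40.0 F [-1.6301  0.0285  4.5695]
back True t 15.7 [ 0.6049 -0.038   0.0754] w 0.0076 gf 40.0 F [ 1.9894 -0.1685  1.9786]
moved back 0.005357837004175961
floor True t 15.9 [ 0.6053 -0.0378  0.0745] w 0.0073 gf 40.9 F [-1.5561 -0.0186  5.9969]
```

View pics/c.png

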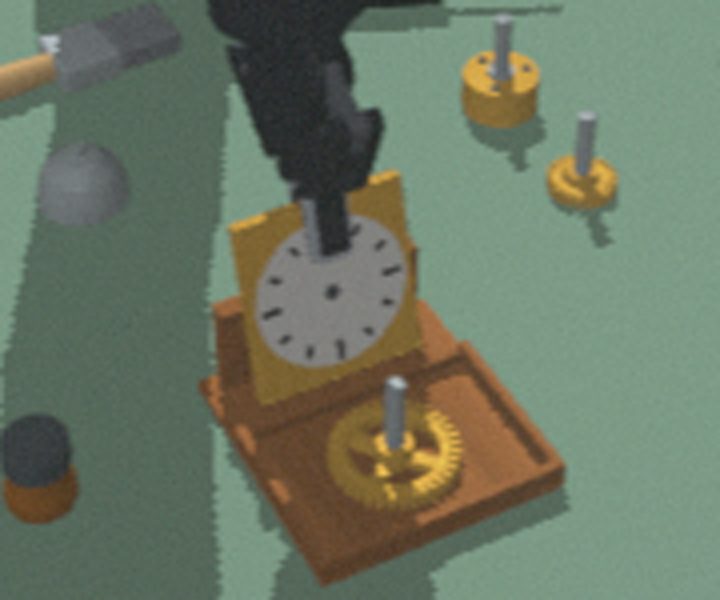

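The foot meets the floor 0.4 mm from the expected height. The back meets the backrest 1.6 mm from the expected spot, with the foot behind the strip. Now release, retreat along the tool axis and look.

```bash
cat > rel.py <<'E'
from r import *
manip.set_gripper(.03);s=manip.observe();p=np.array(s["tool_pos"]);z=np.array(s["tcp_rot"])[:,2]
manip.move_linear(p-z*.09,vel=.15);st("off")
hi=np.array([.5205,.1375,.16]);manip.move_pose(hi,best(hi,(90,270,-90)));manip.dwell(.3)
snap("d");d=dict(np.load("pics/scene_d.npz"));t=dict(np.load("pics/top_d.npz"))
cv2.imwrite("pics/d.png",np.hstack([cv2.resize(t["color"][130:200,290:370],(340,300),interpolation=2),cv2.resize(d["color"][170:320,220:400],(360,300),interpolation=2)]))
E
python3 rel.py
```

```text
off t 17.1 [ 0.5818 -0.0417  0.1604] w 0.0298 gf 0.0 F [ 0.9349 -0.7142  0.4821]
```

View pics/d.png

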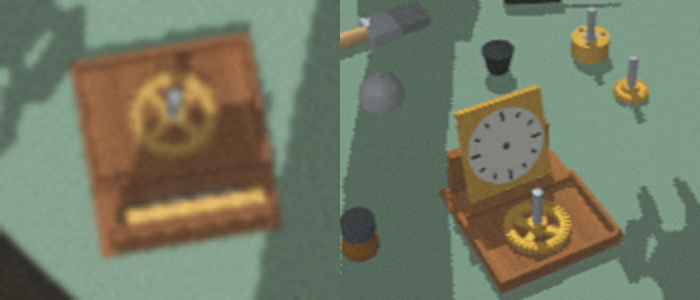

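The dial leans steadily and is centred on the backrest, with its top edge at (195,205) in the left crop. The wheel is undisturbed. Next come the small wheel and the barrel.

```bash
cat > case.py <<'E'
from r import *
s=pick([.5205,.1375],.038,0);assert .006<s["gripper_width"]<.014
place((CA@[0,.036,0,1])[:2],.005+.038,-8.5)
s=pick([.436,.121],.050,0);assert .006<s["gripper_width"]<.014
place((CA@[0,-.036,0,1])[:2],.005+.050,-8.5)
manip.move_pose([.40,-.1,.35],best(np.array([.40,-.1,.35]),(0,90,-90,180)));manip.dwell(.3)
snap("e");d=dict(np.load("pics/scene_e.npz"));t=dict(np.load("pics/top_e.npz"))
cv2.imwrite("pics/e.png",np.hstack([cv2.resize(t["color"][180:260,170:300],(390,240),interpolation=2),cv2.resize(d["color"][150:310,210:480],(405,240),interpolation=2)]))
E
python3 case.py
```

```text
gripped t 21.4 [0.5209 0.1375 0.0198] w 0.0088 gf 29.5 F [-0.4998 -1.1919  4.7766]
above t 23.2 [0.5068 0.365  0.1589] w 0.0090 gf 29.2 F [ 0.8244 -0.1765 -0.4854]
down True t 24.4 [0.5068 0.3667 0.0242] w 0.0090 gf 30.0 F [ 0.4055 -0.1015  2.8843]
released t 25.6 [0.5063 0.3661 0.1597] w 0.0499 gf 0.0 F [ 0.0142 -0.648  -0.4433]
gripped t 28.3 [0.4363 0.1209 0.0317] w 0.0087 gf 30.1 F [-0.3302 -0.4502  4.9272]
above t 29.8 [0.4948 0.2952 0.1584] w 0.0088 gf 29.6 F [-0.1723  0.2938 -1.032 ]
down True t 31.0 [0.496  0.2954 0.0362] w 0.0086 gf 30.5 F [0.2966 0.0319 2.4228]
released t 32.1 [0.4957 0.295  0.16  ] w 0.0500 gf 0.0 F [-0.871  -0.7421 -0.6435]
```

View pics/e.png

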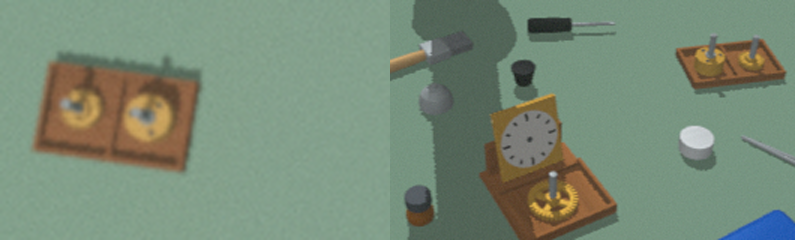

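The small wheel at (80,105) and the barrel at (148,115) in the left crop each sit inside their own well with the shaft up. Their touchdown heights match the case floor to 0.1 mm. The dial still leans in place and the bell has not moved, so I'm handing in.

```bash
python3 -c "
from workcell import manip
print(manip.close_job())"
```

```text
the job is handed in; nothing more can be done
None
```

I made up both kits and handed the job in at about 34 s: the large wheel and leaning dial are on the tray, the small wheel and barrel are in the case, and the bell and green wheel were left alone; the dial was set at 15° by the tool, but I did not re-measure its angle after release.

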